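# Tighten the heel rail's wing nut on the entryway bench

## Robot

A 6-joint arm with a two-finger parallel gripper is mounted at the origin on the work surface. World frame = base frame: x ahead of the robot, y to its left, z up, the work surface at z = 0. Lengths are in m, angles in rad, forces in N, time in s.
With the tool pointing down it reaches from about 0.35 to 0.875 m from the base axis. Payload 4.2 kg.
Tool frame: the origin (TCP) lies at the very end of the fingers, on their centre line; the grasp point (between the pads) lies 19 mm behind it; z points along the fingers, x is the direction in which the jaws open and shut, and the axes are right-handed (so a half turn about z gives the same grasp; the last joint's range is limited). The gripper opens to 87 mm and grips with 3 to 60 N. Pads are 19 mm wide; open, the fingers measure 117 mm over their backs; the gripper's body (75 mm by 190 mm) begins 51 mm behind the grasp point.
Start: joints at [1.397, 0.385, 0.008, 0, -1.194, -0.259], TCP at [0.262, 0.567, 0.223] pointing down, gripper open.
Joint ranges: [-3.14, 3.14], [-1.21, 2.06], [-1.07, 1.41], [-3.16, 2.05], [-2.99, -0.16], [-3.1, 3.1]. Speed limits (rad/s): [2.79, 2.79, 3.14, 3.14, 3.14, 3.14].

## Interface

Orientations are given as a unit quaternion [w, x, y, z].
In Python, from cell import observe, get_image, close_job gives the robot as it stands.
- The arm moves only by the shell command python3 -m handwheel 'ROWS' [FORCE]. ROWS is JSON, a list of rows, each a list of 5 numbers: the closure in counts, from 0 (fully open) to 255 (shut), then the shift along the tool's x, y, z scaled (see below), then the turn about the tool's z scaled (see below). A call has 1 to 10 rows; each row is the pose to reach, as a shift and turn from the pose commanded when the call began, along the tool's axes at that moment; what a row does not reach only later rows make up. The controller multiplies each number of a shift by 0.12 m and each number of a turn by 60 degrees. A row lasts 1/10 s, in which the tool goes at most 50 mm and 8.59 degrees, less where a joint would pass 70% of its speed; a pose out of reach is approached as far as the arm can. A call with a number of a shift or a turn outside -1 to 1 is refused whole. A call with a gripper value outside its range is refused whole. The fingers move at their own pace and stop on an object; FORCE is the grip in N (left out, the last holds). Time passes only in rows, so rows that repeat a pose let the fingers close. It gives the time, the measured TCP pose, the force and the opening at its end, in the units of the state.
- observe(): the state, without advancing time (a new reading comes with each control period).
- get_image(name): name is "scene" or "top" or "wrist"; returns a dict with "color" (420x560x3 uint8, red, green, blue), "range_z" (420x560 float32, m along the optical axis (not along the pixel's ray), 0 where there is no reading), "mtx" (3x3 intrinsics, pixels), "world_from_camera" (4x4, takes a point from camera to world coordinates). Camera axes: x right, y up, looking along -z (the intrinsics and any distortion apply to the point x, -y, -z); pixel columns grow to the right and rows downward; lengths in m; the calibration is good to about 2 mm. A picture is of the moment at which its call begins.
- close_job(): hands the job in, once; it reports no verdict.
The state is a dict: "t": time; "joints": joint angles; "dq": joint speeds; "effort": joint torques, N m; "tcp_pos": TCP position; "ee_rot": TCP orientation; "wrist_force": force on the tool from outside, world axes, zero at the start; "moment": the same for the moment, N m; "opening": finger opening in m.
Only numpy, scipy, OpenCV 4.12 (cv2) and the standard library are available. Lean on these libraries where they do the work, as an engineer would, in place of code of your own. Each camera call takes 0.05 s, during which the arm holds its last target.

## Task

The wing nut that clamps the low heel rail to the bench has worked loose. Turn it clockwise by its wings until it is finger-tight, without forcing it further; then slip the wide-jawed wrench, lying flat, onto the square under the wings and push its handle round clockwise until the nut comes up firm against its stop. Leave the wrench lying flat on the bench, on or off the nut, and everything else where it was.

Things in the scene. Friction and masses are not known exactly. Their poses are not given: they have to be found in the camera images.
- heel_rail: Fixed aluminium heel rail. Origin: on the upright axis of its clamp nut, at bench height (z = 0). Local x points from the nut to the rail, y runs along the rail. The rail is a tube 18 mm thick and 260 mm long, centred 100 mm from the nut; its top is at 44 mm. A plate 1 mm thick lies under the nut; the wrench slides over it freely.
- nut_run (a joint): Free turning of the nut, rad, growing clockwise seen from above; light (0.1 N m, 3 to 4 N at a wing). It starts between 0 and 0.5 and ends at 1.6 where the nut is finger-tight; the nut stays where it is left.
- nut_tight (a joint): Further tightening of the nut after nut_run has reached 1.6, rad, clockwise, from 0 (finger-tight) to the firm stop at 0.5. It takes 0.8 N m: about 24 N at a wing, but only 5 to 6 N on the wrench handle 150 mm from the nut. It stays where it is left.
- nut_axis (a point): Point on the steel nut's axis, 4 mm above the bench; fixed, turned like heel_rail. The nut: below, a 30 mm square from 1 to 16 mm height; on it a round neck, 22 mm in diameter, up to 40 mm; a 12 mm bolt end rises to 51 mm. Finger-tight, the square's faces look along heel_rail's x and y.
- wrench_wide: Loose flat steel open-ended wrench, the larger of two, 8 mm thick, 0.18 to 0.35 kg. x runs along it from handle to jaw, z up. Handle 20 mm wide, x = -90 to 72 mm; head 57 mm wide from x = 70 mm; mouth 33 mm wide, from its throat at x = 88.5 mm to the round prong ends at x = 123 mm. Origin at the underside; balances near x = 27 mm.
- wide_jaw (a point): Centre of the wide wrench's mouth, 105 mm from its origin along x, at half thickness. When seated, it lies on the nut's axis and the wrench lies flat on the bench.
- wide_handle (a point): Point on the wide wrench's handle, 150 mm from the mouth's centre, at half thickness.
- wrench_narrow: Smaller loose wrench of the same form, 160 mm long, handle 16 mm wide, 8 mm thick, mouth only 20 mm wide, which does not fit the nut. Bystander; its place may be swapped with the wide one's.
- door_wedge: Bystander: ribbed plastic door wedge, 95 x 40 x 25 mm, origin under its middle.
- incense_holder: Bystander: round ceramic incense holder, 84 mm across, 24 mm high.
- alu_box: Bystander: lidded aluminium box, 73 x 103 x 44 mm.
- shoehorn: Bystander: short stainless shoehorn, 143 mm long, lying along its x axis.
- key_bowl: Bystander: ceramic bowl, 100 mm across, 35 mm high.
- wing_mid (a point): Middle of one of the nut's two opposite wings, 25 mm from the nut's axis, 32 mm high; turns with the nut. Wings are 8 mm thick, reach 38 mm from the axis and stand at 22 to 42 mm height, square to two faces of the square. They lie at 1.6 - nut_run - nut_tight rad (anticlockwise from above) from heel_rail's x, so along x when finger-tight.

How it is judged:
By the outcome, as a careful person would: the job done as asked, in the order asked, and still so for the second after the job is handed in, with the robot touching nothing.
It also fails if it takes over 70 s, if anything falls off the work surface, if the arm or the gripper's body presses on something with over 40 N, if the wrist force passes 120 N, or if a joint passes its speed limit or range.

## Working session

There is one attempt and no reset: what is moved stays moved. The work goes in short steps, Python scripts to look and compute and a shell command to move; the robot and the scene stay as the last step left them, time stands still between calls to the robot, and variables do not carry over. Pictures are saved under pics/ and viewed, and the job is handed in when it is done.

```bash
ls; mkdir -p pics
python3 - <<'E'
from cell import observe,get_image
import cv2
print(observe())
for n in ("scene","top","wrist"):
    d=get_image(n); cv2.imwrite(f"pics/{n}0.png",d["color"][:,:,::-1]); print(n,d["mtx"].tolist(),d["world_from_camera"].round(3).tolist())
E
```

```text
pics
{'t': 0.0, 'joints': array([ 1.39660822e+00,  3.85552031e-01,  6.61378908e-03, -4.88149300e-04,
       -1.19401207e+00, -2.58595332e-01]), 'dq': array([-0.00017973,  0.00015785,  0.00033667,  0.00049325,  0.00137575,
       -0.00116538]), 'effort': array([ 1.67239104e-03, -3.90658557e+01,  1.87401509e+01,  4.21990022e+00,
        1.08613889e-02, -1.86328384e-04]), 'tcp_pos': array([0.26185908, 0.56682503, 0.22145925]), 'ee_rot': array([-8.95777681e-04, -5.38719121e-01,  8.42484716e-01, -6.39500871e-04]), 'wrist_force': array([-0.4926581 , -0.05844902,  0.38433451]), 'moment': array([ 0.00858676, -0.02208197, -0.01642764]), 'opening': 0.0869390698002834}
scene [[395.90748007910173, 0.0, 276.5014412997953], [0.0, 395.90748007910173, 212.42085630397474], [0.0, 0.0, 1.0]] [[0.66, -0.615, 0.431, 0.989], [0.751, 0.531, -0.393, -0.336], [0.013, 0.583, 0.812, 0.787], [0.0, 0.0, 0.0, 1.0]]
top [[515.568349518675, 0.0, 273.15511758759664], [0.0, 515.568349518675, 211.95712905549232], [0.0, 0.0, 1.0]] [[0.033, 0.972, -0.233, 0.315], [-0.999, 0.033, -0.002, 0.014], [0.006, 0.233, 0.972, 1.29], [0.0, 0.0, 0.0, 1.0]]
wrist [[337.569096625764, 0.0, 277.64843597818714], [0.0, 337.569096625764, 207.95601494604688], [0.0, 0.0, 1.0]] [[-0.42, 0.878, 0.229, 0.324], [-0.908, -0.407, -0.104, 0.538], [0.002, -0.251, 0.968, 0.384], [0.0, 0.0, 0.0, 1.0]]
```

View pics/scene0.png

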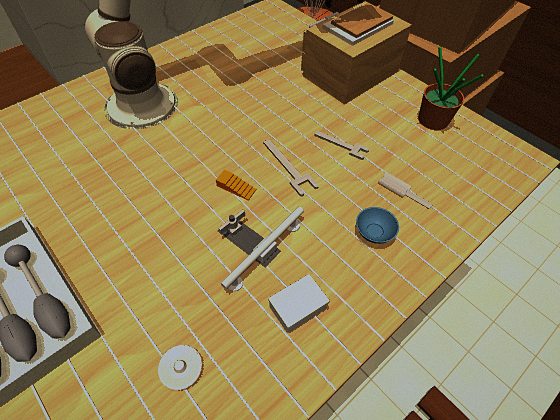

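View pics/top0.png

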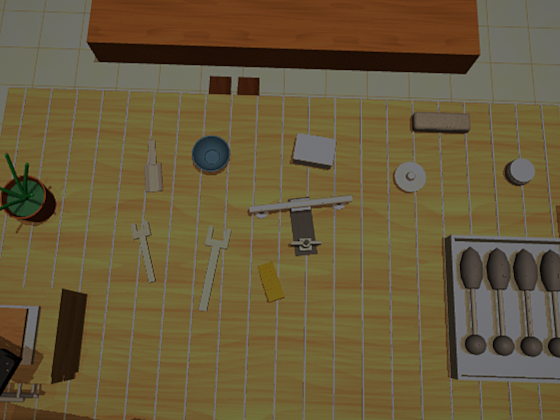

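View pics/wrist0.png

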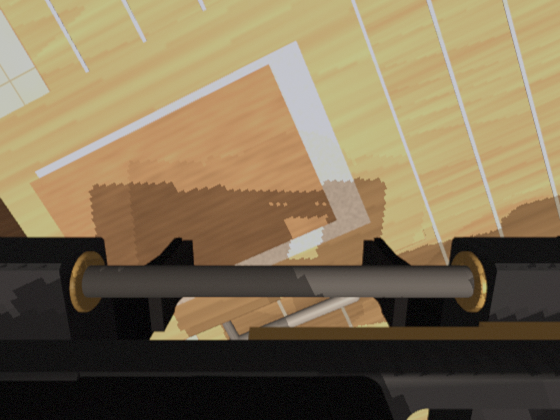

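The scene and top views show the nut near top pixel (306,243) on its dark plate and the rail around (300,205). The larger wrench runs from (205,308) to its jaw at (218,235), the smaller one is near (146,250) and the wedge is at (271,282). Next I'll measure these.

```bash
cat > h.py <<'E'
import numpy as np,cv2
from cell import observe,get_image
def cloud(d):
    K=d["mtx"];z=d["range_z"];v,u=np.mgrid[:z.shape[0],:z.shape[1]]
    p=np.stack([(u-K[0,2])/K[0,0]*z,-(v-K[1,2])/K[1,1]*z,-z],-1)
    T=d["world_from_camera"];w=p@T[:3,:3].T+T[:3,3]; w[z<=0]=np.nan
    return w
def proj(d,P):
    T=np.linalg.inv(d["world_from_camera"]);p=np.atleast_2d(P)@T[:3,:3].T+T[:3,3]
    K=d["mtx"];return np.stack([K[0,2]+K[0,0]*p[:,0]/-p[:,2],K[1,2]-K[1,1]*p[:,1]/-p[:,2]],-1)
def ray(d,u,v,h):
    K=d["mtx"];T=d["world_from_camera"];r=T[:3,:3]@np.array([(u-K[0,2])/K[0,0],-(v-K[1,2])/K[1,1],-1]);o=T[:3,3]
    return o+r*(h-o[2])/r[2]
def crop(d,u0,v0,u1,v1,s,name):
    c=d["color"][v0:v1,u0:u1,::-1];cv2.imwrite(name,cv2.resize(c,None,fx=s,fy=s,interpolation=cv2.INTER_CUBIC))
def state():
    s=observe();R=__import__('scipy.spatial.transform',fromlist=['Rotation']).Rotation.from_quat(s["ee_rot"][[1,2,3,0]]).as_matrix()
    return s,s["tcp_pos"],R
E
python3 - <<'E'
from h import *
d=get_image("top");w=cloud(d)
crop(d,190,190,360,320,4.6,"pics/t1.png")
print("bench z",[w[v,u].round(4).tolist() for u,v in((250,300),(330,300),(350,250))])
s=get_image("scene");crop(s,200,130,330,300,3.5,"pics/s1.png");print(w[243,306],w[205,300])
for n,c in(("top",d),("scene",s)):
    w=cloud(c);h=w[...,2]
    # rail top
    m=(h>0.036)&(h<.06)&(w[...,0]>.35)&(w[...,0]<.7)&(abs(w[...,1])<.25)
    k,l,st,ce=cv2.connectedComponentsWithStats(m.astype(np.uint8))
    for i in range(1,k):
        if st[i,4]>15:
            p=w[l==i];r=cv2.minAreaRect((p[:,:2]*1000).astype(np.float32));print(n,"tall",st[i].tolist(),p.mean(0).round(4),r,p[:,2].max())
    m=(h>0.004)&(h<.014)&(w[...,0]>.3)&(w[...,0]<.6)&(w[...,1]<.4)&(w[...,1]>.0)
    k,l,st,ce=cv2.connectedComponentsWithStats(m.astype(np.uint8),connectivity=8)
    for i in range(1,k):
        if st[i,4]>60:
            p=w[l==i];r=cv2.minAreaRect((p[:,:2]*1000).astype(np.float32));print(n,"flat",st[i].tolist(),p.mean(0).round(4),r)
E
```

```text
bench z [[0.3987, 0.067, -0.0001], [0.4052, -0.1307, 0.0005], [0.5314, -0.1799, 0.0035]]
[ 0.5371923  -0.06554647  0.05007244] [ 0.63377382 -0.04921786  0.04423218]
top tall [249, 194, 104, 19, 688] [ 0.6394 -0.0508  0.0428] ((640.5399169921875, -51.26953125), (18.434921264648438, 259.8325500488281), 8.540834426879883) 0.052645287807827845
top tall [291, 238, 31, 9, 143] [ 0.5415 -0.0669  0.0427] ((541.6491088867188, -66.01078796386719), (19.96441078186035, 73.63041687011719), 13.536602020263672) 0.0529359328261203
top flat [131, 219, 26, 66, 538] [0.5193 0.3364 0.0086] ((509.75836181640625, 333.44415283203125), (166.8456268310547, 45.7249755859375), 18.032121658325195)
top flat [199, 221, 32, 93, 832] [0.4862 0.1648 0.0087] ((477.833251953125, 158.4108123779297), (64.1023941040039, 230.1696319580078), 88.62060546875)
top flat [258, 261, 19, 20, 190] [0.4731 0.0273 0.0089] ((474.6165466308594, 27.712474822998047), (50.4281120300293, 42.00332260131836), 24.862110137939453)
scene tall [221, 207, 83, 81, 768] [ 0.64   -0.0581  0.0406] ((638.3883056640625, -51.13191223144531), (18.46640968322754, 258.26495361328125), 8.594805717468262) 0.046285639553977354
scene tall [219, 210, 26, 21, 147] [ 0.5404 -0.0667  0.0408] ((540.2723388671875, -66.18792724609375), (73.25030517578125, 18.20413589477539), 86.88372802734375) 0.051771143038874645
scene flat [315, 131, 54, 27, 314] [0.5227 0.3383 0.0065] ((512.375, 329.94439697265625), (157.43572998046875, 47.40093231201172), 22.952430725097656)
scene flat [264, 139, 55, 57, 546] [0.4891 0.1639 0.0065] ((473.1039733886719, 169.08876037597656), (57.91801071166992, 213.12510681152344), 79.88874816894531)
scene flat [231, 179, 20, 18, 175] [0.4619 0.0232 0.0089] ((460.7812805175781, 24.290260314941406), (38.42380905151367, 42.690757751464844), 15.686266899108887)
```

View pics/t1.png

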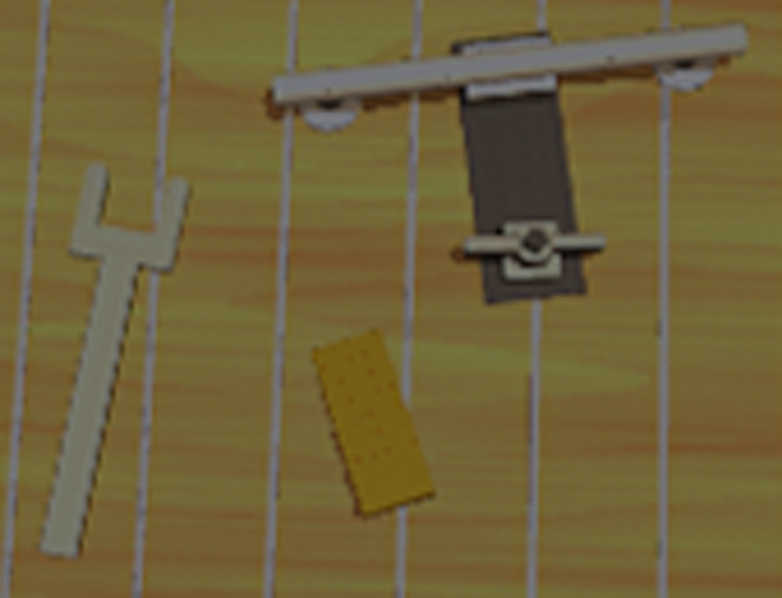

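View pics/s1.png

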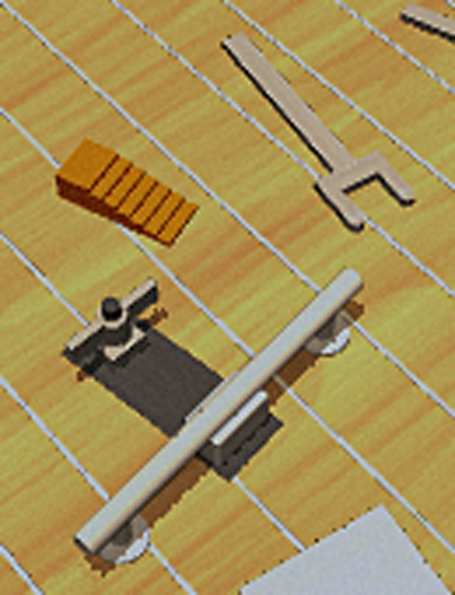

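```bash
cat > fit.py <<'E'
from h import *
from scipy.optimize import minimize
# wrench outline in local frame (mm)
def outline():
    a=[(-90,-10),(72,-10),(70,-28.5),(117,-28.5),(123,-24),(123,-19),(118,-16.5),(88.5,-16.5)]
    a[1]=(70,-10)
    return np.array(a+[(x,-y) for x,y in a[::-1]])/1000
def fitw(p0,names=("top","scene"),S=8,thr=.0045):
    out=[]
    O=outline()
    for n in names:
        d=get_image(n);w=cloud(d);c=w[...,:2]-np.array(p0[:2])
        m=(w[...,2]>thr)&(w[...,2]<.014)&(np.hypot(c[...,0],c[...,1])<.17)
        k,l,st,_=cv2.connectedComponentsWithStats(m.astype(np.uint8),connectivity=8)
        i=1+np.argmax(st[1:,4]);m=(l==i)
        ys,xs=np.where(m);x0,x1,y0,y1=xs.min()-8,xs.max()+9,ys.min()-8,ys.max()+9
        M=cv2.resize(m[y0:y1,x0:x1].astype(np.uint8),None,fx=S,fy=S,interpolation=cv2.INTER_NEAREST)
        def cost(q):
            cs,sn=np.cos(q[2]),np.sin(q[2]);P=np.c_[O@np.array([[cs,sn],[-sn,cs]])+q[:2],np.full(len(O),.008)]
            u=(proj(d,P)+.5-[x0,y0])*S
            I=np.zeros_like(M);cv2.fillPoly(I,[np.round(u*16).astype(np.int32)],1,shift=4)
            return 1-(I&M).sum()/(I|M).sum()
        b=None
        for da in(0,.1,-.1):
          for sh in(0,.02,-.02):
            q0=[p0[0]+sh*np.cos(p0[2]),p0[1]+sh*np.sin(p0[2]),p0[2]+da]
            r=minimize(cost,q0,method="Nelder-Mead",options=dict(initial_simplex=np.array([q0]+[[q0[j]+(.01,.01,.08)[j]*(i==j) for j in range(3)] for i in range(3)]),xatol=1e-5,fatol=1e-5))
            if b is None or r.fun<b.fun:b=r
        print(n,b.x.round(4),"deg",np.degrees(b.x[2]).round(2),"1-IoU",round(b.fun,3));out.append(b.x)
    return np.array(out)
def wings(c=(.5405,-.0662)):
    for n in("top","scene"):
        d=get_image(n);w=cloud(d);v=w[...,:2]-np.array(c);r=np.hypot(v[...,0],v[...,1])
        m=(w[...,2]>.034)&(w[...,2]<.047)&(r<.043)&(r>.016)
        p=w[m][:,:2];q=p-p.mean(0);U,s,V=np.linalg.svd(q,full_matrices=False);a=np.degrees(np.arctan2(V[0,1],V[0,0]))%180
        print(n,m.sum(),p.mean(0).round(4),"wing yaw",a.round(1),"len",np.ptp(q@V[0]).round(3))
E
python3 - <<'E'
from fit import *
wings()
fitw([.45,.17,-.18])
d=get_image("top")
for u,v in((258,266),(272,262),(284.6,297),(268,302)):print(ray(d,u,v,.02).round(3))
w=cloud(d)
for n in("top","scene"):
    d=get_image(n);w=cloud(d);m=(w[...,2]>.043)&(w[...,2]<.06)&(np.hypot(w[...,0]-.5405,w[...,1]+.066)<.013);print(n,"bolt",m.sum(),w[m].mean(0))
E
```

```text
top 68 [ 0.5411 -0.0649] wing yaw 94.3 len 0.074
scene 74 [ 0.5402 -0.0685] wing yaw 94.5 len 0.075
top [ 0.4596  0.1689 -0.1502] deg -8.61 1-IoU 0.154
scene [ 0.4577  0.1682 -0.1496] deg -8.57 1-IoU 0.16
[0.481 0.05  0.02 ]
[0.492 0.016 0.02 ]
[ 0.407 -0.018  0.02 ]
[0.394 0.022 0.02 ]
top bolt 28 [ 0.54082692 -0.06577692  0.04955002]
scene bolt 25 [ 0.53946501 -0.06603336  0.04834354]
```

```bash
cat > plan.py <<'E'
from h import *
import sys
# plan.py x y z yawdeg : units from measured pose
def plan(x,y,z,yaw):
    s,p,R=state();d=R.T@(np.array([x,y,z])-p)/.12
    cy=np.degrees(np.arctan2(R[1,0],R[0,0]));t=((cy-yaw+180)%360-180)/60
    print("tcp",p.round(4),"yaw",cy.round(2),"q6",s["joints"][5].round(2),"F",s["wrist_force"].round(1),"Mz",s["moment"].round(3),"-> shift",d.round(3),"turn",t.round(3))
if __name__=="__main__": plan(*map(float,sys.argv[1:5]))
E
python3 plan.py .5402 -.066 .2 274.4
```

```text
tcp [0.2621 0.5674 0.2226] yaw -114.8 q6 -0.26 F [ 0.5 -0.5  0.1] Mz [ 0.012 -0.027 -0.013] -> shift [ 3.819 -4.318  0.188] turn -0.487
```

```bash
for i in 1 ; do python3 -m handwheel '[[0,0.25,-0.28,0,0],[0,0.5,-0.57,0,0],[0,0.75,-0.86,0,0],[0,0.75,-0.86,0,0]]' 7; done
python3 -m handwheel '[[0,0.25,-0.28,0,0],[0,0.5,-0.57,0,0],[0,0.75,-0.86,0,0],[0,0.75,-0.86,0,0]]'
python3 -m handwheel '[[0,0.25,-0.28,0,0],[0,0.5,-0.57,0,0],[0,0.75,-0.86,0,0],[0,0.75,-0.86,0,0]]'
python3 -m handwheel '[[0,0.25,-0.28,0,0],[0,0.5,-0.57,0,0],[0,0.75,-0.86,0,0],[0,0.75,-0.86,0,0]]'
python3 plan.py .5402 -.066 .2 274.4
```

```text
t: 1.0
tcp_pos: [0.3191, 0.438, 0.2231]
ee_rot: [-0.0, -0.537, 0.844, -0.0]
wrist_force: [0.0, 0.1, -0.1]
opening: 0.0868
t: 1.4
tcp_pos: [0.3748, 0.3139, 0.2229]
ee_rot: [-0.0, -0.537, 0.844, -0.0]
wrist_force: [-1.1, 0.1, 1.2]
opening: 0.0867
t: 1.8
tcp_pos: [0.4311, 0.1895, 0.2227]
ee_rot: [-0.0, -0.537, 0.844, -0.0]
wrist_force: [-0.9, 0.5, 0.1]
opening: 0.0871
t: 2.2
tcp_pos: [0.4875, 0.0648, 0.2225]
ee_rot: [0.0, -0.537, 0.844, -0.0]
wrist_force: [0.0, 0.3, -1.2]
opening: 0.0869
tcp [0.4875 0.0648 0.2225] yaw -115.09 q6 0.67 F [ 0.   0.3 -1.2] Mz [0.045 0.091 0.036] -> shift [ 0.801 -0.86   0.188] turn -0.492
```

```bash
python3 -m handwheel '[[0,0.25,-0.28,0.1,-0.13],[0,0.5,-0.57,0.2,-0.27],[0,0.8,-0.86,0.4,-0.4],[0,0.8,-0.86,0.6,-0.492],[0,0.8,-0.86,0.6,-0.492],[0,0.8,-0.86,0.6,-0.492]]'
python3 plan.py .5402 -.066 .013 274.4
python3 - <<'E'
from h import *
for n in("wrist","scene"):
    d=get_image(n);cv2.imwrite(f"pics/{n}1.png",d["color"][:,:,::-1])
E
```

```text
t: 2.8
tcp_pos: [0.5396, -0.0621, 0.1504]
ee_rot: [0.0, 0.735, -0.678, -0.0]
wrist_force: [-0.7, 0.6, 0.4]
opening: 0.0873
tcp [ 0.5396 -0.0621  0.1504] yaw -85.33 q6 1.47 F [-0.7  0.6  0.4] Mz [-0.004 -0.059 -0.027] -> shift [ 0.032 -0.003  1.145] turn 0.004
```

View pics/wrist1.png

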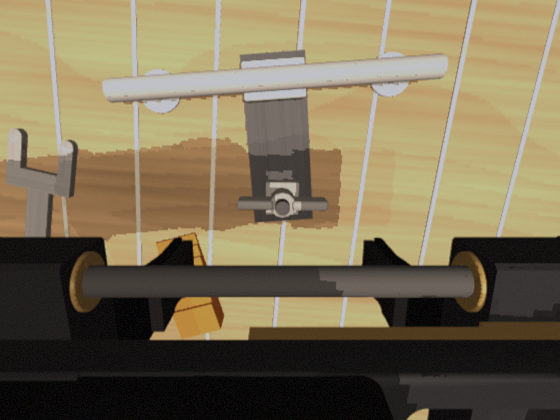

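Wings show level at (238–326, 204), so the tool is aligned with them. Next I'll cross-check the nut position from the wrist camera.

Run:
```python
from h import *
d=get_image("wrist");w=cloud(d);v=np.hypot(w[...,0]-.5405,w[...,1]+.066)
m=(w[...,2]>.044)&(w[...,2]<.06)&(v<.013);print("bolt",m.sum(),w[m].mean(0))
m=(w[...,2]>.034)&(w[...,2]<.05)&(v<.045);p=w[m][:,:2];r=cv2.minAreaRect((p*1000).astype(np.float32));print(m.sum(),r)
```

```text
bolt 192 [ 0.541354   -0.06574048  0.05047287]
1055 ((541.0208740234375, -65.78861999511719), (74.02945709228516, 21.3416748046875), 82.72599792480469)
```

```bash
python3 -m handwheel '[[0,0.03,0.01,0.2,0],[0,0.03,0.01,0.4,0],[0,0.03,0.01,0.6,0],[0,0.03,0.01,0.6,0]]'
python3 -m handwheel '[[0,0,0,0.15,0],[0,0,0,0.3,0],[0,0,0,0.44,0],[0,0,0,0.54,0],[0,0,0,0.54,0]]'
python3 plan.py .5407 -.066 .013 274.4
python3 - <<'E'
from h import *
for n in("wrist","scene"):
    d=get_image(n)
    if n=="scene":crop(d,150,110,330,270,3.5,"pics/s2.png")
    else: cv2.imwrite(f"pics/{n}2.png",d["color"][:,:,::-1])
E
```

```text
t: 3.35
tcp_pos: [0.5366, -0.0658, 0.077]
ee_rot: [0.002, 0.736, -0.677, -0.002]
wrist_force: [-0.7, 0.4, 0.6]
opening: 0.0866
t: 3.85
tcp_pos: [0.5383, -0.0662, 0.0137]
ee_rot: [0.0, 0.736, -0.677, -0.0]
wrist_force: [-0.4, -0.5, -0.4]
opening: 0.0873
tcp [ 0.5383 -0.0662  0.0137] yaw -85.25 q6 1.48 F [-0.4 -0.5 -0.4] Mz [-0.082 -0.007 -0.044] -> shift [-0.    -0.02   0.006] turn 0.006
```

View pics/s2.png

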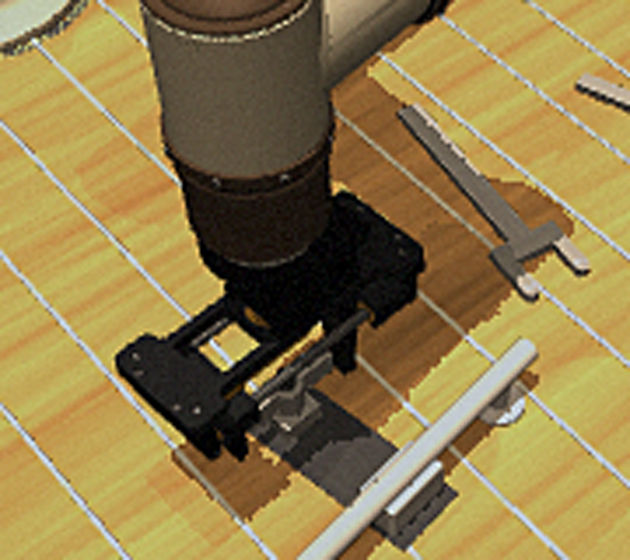

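View pics/wrist2.png

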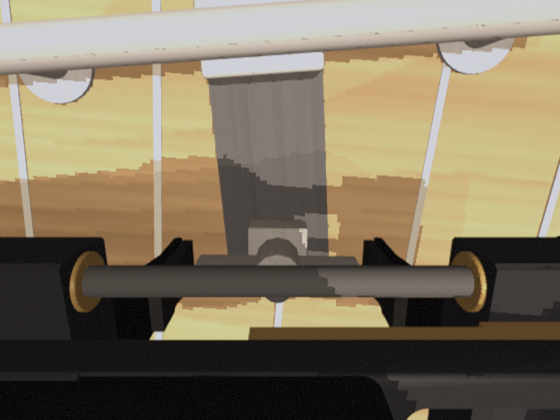

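Both fingers straddle the wings: in the wrist view the wings span 195–360 between fingers at 190 and 365. Next I'll close gently and check.

```bash
python3 -m handwheel '[[0,0,-0.02,0,0],[45,0,-0.02,0,0],[45,0,-0.02,0,0],[45,0,-0.02,0,0],[45,0,-0.02,0,0]]' 7
python3 plan.py .5407 -.066 .013 188.5
```

```text
t: 4.45
tcp_pos: [0.5412, -0.0659, 0.0143]
ee_rot: [-0.001, 0.736, -0.677, 0.0]
wrist_force: [-1.0, 4.5, 3.9]
opening: 0.076
tcp [ 0.5412 -0.0659  0.0143] yaw -85.27 q6 1.48 F [-1.   4.5  3.9] Mz [ 1.258  0.327 -0.027] -> shift [0.    0.004 0.011] turn 1.437
```

```bash
python3 -m handwheel '[[45,0,0,0,0.1],[45,0,0,0,0.2],[45,0,0,0,0.3],[45,0,0,0,0.4],[45,0,0,0,0.5],[45,0,0,0,0.6],[45,0,0,0,0.7],[45,0,0,0,0.8],[45,0,0,0,0.8]]'
python3 plan.py .5407 -.066 .013 188.5
python3 - <<'E'
from h import *
d=get_image("wrist");cv2.imwrite("pics/wrist3.png",d["color"][:,:,::-1])
E
```

```text
t: 5.35
tcp_pos: [0.5409, -0.0667, 0.0143]
ee_rot: [0.0, -0.397, 0.918, -0.0]
wrist_force: [-1.4, 1.5, 5.6]
opening: 0.0758
tcp [ 0.5409 -0.0667  0.0143] yaw -133.27 q6 0.64 F [-1.4  1.5  5.6] Mz [ 0.264  0.458 -0.106] -> shift [-0.003  0.005  0.011] turn 0.637
```

View pics/wrist3.png

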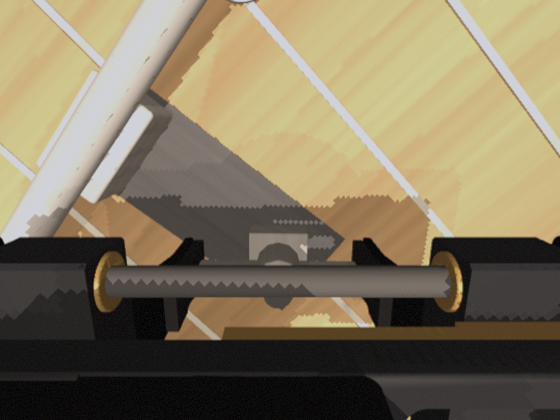

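The nut turned with the gripper: its square is still level in the wrist view at (278,246), and Mz is about 0.1. I'll continue, then creep at the end.

```bash
python3 -m handwheel '[[45,0,0,0,0.1],[45,0,0,0,0.2],[45,0,0,0,0.3],[45,0,0,0,0.4],[45,0,0,0,0.5],[45,0,0,0,0.58],[45,0,0,0,0.58]]'
python3 plan.py .5407 -.066 .013 188.5
python3 -m handwheel '[[45,0,0,0,0.02],[45,0,0,0,0.04],[45,0,0,0,0.06],[45,0,0,0,0.06]]'
python3 plan.py .5407 -.066 .013 188.5
```

```text
t: 6.1
tcp_pos: [0.5404, -0.0669, 0.0143]
ee_rot: [-0.0, -0.104, 0.995, -0.0]
wrist_force: [-2.3, 0.8, 5.6]
opening: 0.0758
tcp [ 0.5404 -0.0669  0.0143] yaw -168.02 q6 0.03 F [-2.3  0.8  5.6] Mz [ 0.116  0.672 -0.026] -> shift [-0.004  0.007  0.011] turn 0.058
t: 6.5
tcp_pos: [0.5403, -0.0671, 0.0142]
ee_rot: [-0.001, -0.074, 0.997, -0.001]
wrist_force: [-1.9, -1.1, 5.2]
opening: 0.0759
tcp [ 0.5403 -0.0671  0.0142] yaw -171.46 q6 -0.03 F [-1.9 -1.1  5.2] Mz [-0.152  0.592  0.233] -> shift [-0.005  0.009  0.01 ] turn 0.001
```

```bash
python3 plan.py .5407 -.066 .013 188.5
python3 -m handwheel '[[45,0,0,0,0.02],[45,0,0,0,0.03],[45,0,0,0,0.03]]'
python3 plan.py .5407 -.066 .013 188.5
python3 - <<'E'
from h import *
d=get_image("wrist");cv2.imwrite("pics/wrist4.png",d["color"][:,:,::-1])
d=get_image("top");crop(d,250,180,370,280,6,"pics/t4.png")
E
python3 plan.py .5407 -.066 .013 188.5
```

```text
tcp [ 0.5403 -0.0671  0.0142] yaw -171.46 q6 -0.03 F [-1.9 -1.1  5.2] Mz [-0.152  0.592  0.233] -> shift [-0.005  0.009  0.01 ] turn 0.001
t: 6.8
tcp_pos: [0.5403, -0.0671, 0.0139]
ee_rot: [-0.001, -0.058, 0.998, -0.0]
wrist_force: [-2.2, -2.0, 6.0]
opening: 0.0756
tcp [ 0.5403 -0.0671  0.0139] yaw -173.38 q6 -0.06 F [-2.2 -2.   6. ] Mz [-0.728  0.614  0.373] -> shift [-0.005  0.009  0.008] turn -0.031
tcp [ 0.5403 -0.0671  0.0139] yaw -173.38 q6 -0.06 F [-2.4 -2.3  5.7] Mz [-0.653  0.662  0.341] -> shift [-0.005  0.009  0.008] turn -0.031
```

View pics/wrist4.png

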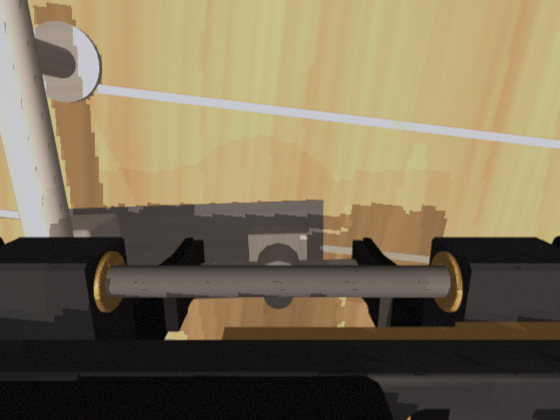

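Mz rose from -0.03 to 0.35, so the nut is against its run stop and well under 0.8. I'll release, lift and check.

```bash
python3 -m handwheel '[[0,0,0,0,0],[0,0,0,0,0],[0,0,0,0,0],[0,0,0,-0.2,0],[0,0,0,-0.5,0],[0,0,0,-0.8,0],[0,0,0,-1,0]]'
python3 plan.py .46 .17 .12 80
python3 - <<'E'
from h import *
d=get_image("wrist");w=cloud(d);cv2.imwrite("pics/wrist5.png",d["color"][:,:,::-1])
v=np.hypot(w[...,0]-.5405,w[...,1]+.066)
m=(w[...,2]>.034)&(w[...,2]<.047)&(v<.043)&(v>.016);p=w[m][:,:2];q=p-p.mean(0);V=np.linalg.svd(q,full_matrices=False)[2];print(m.sum(),p.mean(0),np.degrees(np.arctan2(V[0,1],V[0,0]))%180)
E
```

```text
t: 7.6
tcp_pos: [0.5419, -0.0663, 0.1362]
ee_rot: [0.002, -0.057, 0.998, 0.0]
wrist_force: [0.1, -0.2, 0.3]
opening: 0.0867
tcp [ 0.5419 -0.0663  0.1362] yaw -173.46 q6 -0.06 F [ 0.1 -0.2  0.3] Mz [ 0.066 -0.082  0.011] -> shift [0.454 2.034 0.133] turn 1.776
621 [ 0.54036944 -0.06742877] 8.57542829811443
```

View pics/wrist5.png

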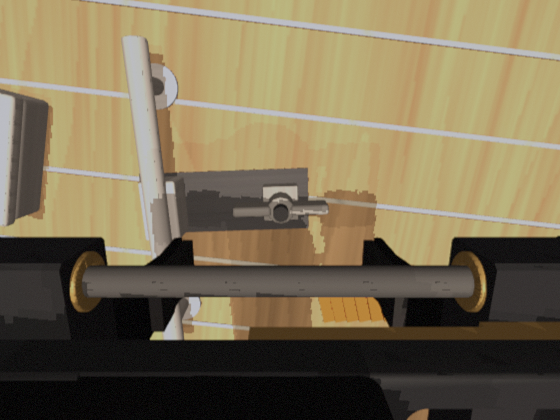

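Wings point at 8.6°, matching the rail's x axis (8.5°), so the nut is finger-tight and not past it. Next I'll go to the wrench.

```bash
python3 plan.py .4854 .1646 .1 81.4
python3 -m handwheel '[[0,0.09,0.25,0,0],[0,0.19,0.5,0,0],[0,0.28,0.75,0,0],[0,0.35,0.98,0,0],[0,0.35,0.98,0,0]]'
python3 -m handwheel '[[0,0,0.2,0,0.12],[0,0,0.4,0,0.26],[0,0,0.6,0,0.4],[0,0,0.8,0,0.54],[0,0,0.9,0,0.68],[0,0,0.98,0,0.82],[0,0,0.98,0,0.9],[0,0,0.98,0,0.9]]'
python3 plan.py .4854 .1646 .1 81.4
```

```text
tcp [ 0.5441 -0.0663  0.1399] yaw -173.4 q6 -0.06 F [0.8 0.1 2.9] Mz [ 0.054 -0.267  0.018] -> shift [0.268 1.968 0.328] turn 1.753
t: 8.15
tcp_pos: [0.4846, 0.0477, 0.1336]
ee_rot: [-0.0, -0.059, 0.998, 0.0]
wrist_force: [0.2, 0.3, -0.6]
opening: 0.0869
t: 8.95
tcp_pos: [0.4724, 0.1625, 0.1333]
ee_rot: [-0.0, 0.402, 0.915, -0.0]
wrist_force: [0.1, -0.4, -0.7]
opening: 0.087
tcp [0.4724 0.1625 0.1333] yaw 132.54 q6 -1.48 F [ 0.1 -0.4 -0.7] Mz [ 0.088 -0.081 -0.014] -> shift [-0.06   0.092  0.278] turn 0.852
```

```bash
python3 -m handwheel '[[0,-0.03,0.05,0.05,0.14],[0,-0.06,0.09,0.1,0.28],[0,-0.06,0.09,0.2,0.42],[0,-0.06,0.09,0.28,0.56],[0,-0.06,0.09,0.28,0.7],[0,-0.06,0.09,0.28,0.85],[0,-0.06,0.09,0.28,0.85],[0,-0.06,0.09,0.28,0.85]]'
python3 plan.py .4854 .1646 .003 81.4
python3 - <<'E'
from h import *
d=get_image("wrist");w=cloud(d);cv2.imwrite("pics/wrist6.png",d["color"][:,:,::-1])
for lo,hi in((.47,.5),(.5,.515)):
    m=(w[...,2]>.0055)&(w[...,2]<.013)&(w[...,0]>lo)&(w[...,0]<hi)&(abs(w[...,1]-.1646)<.03);p=w[m];print(m.sum(),p.mean(0),np.ptp(p[:,1]))
E
```

```text
t: 9.75
tcp_pos: [0.4853, 0.1641, 0.1]
ee_rot: [0.0, 0.756, 0.654, -0.0]
wrist_force: [0.6, 0.3, -1.1]
opening: 0.0873
tcp [0.4853 0.1641 0.1   ] yaw 81.72 q6 -2.36 F [ 0.6  0.3 -1.1] Mz [ 0.018 -0.145  0.009] -> shift [0.005 0.    0.808] turn 0.005
934 [0.48475067 0.16505889 0.00795318] 0.023023974653584633
452 [0.50735658 0.16177501 0.0079584 ] 0.02139670129815463
```

View pics/wrist6.png

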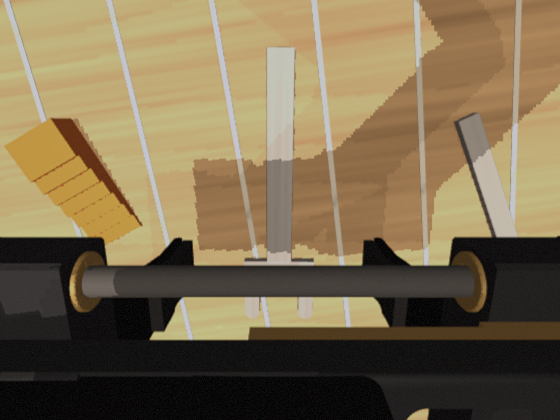

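The wrench handle is upright at column 280, centred between the fingers. Next I'll descend.

```bash
python3 -m handwheel '[[0,0,0,0.2,0],[0,0,0,0.45,0],[0,0,0,0.65,0],[0,0,0,0.75,0],[0,0,0,0.8,0],[0,0,0,0.8,0]]'
python3 -m handwheel '[[150,0,0,0,0],[230,0,0,0,0],[230,0,0,0,0],[230,0,0,0,0],[230,0,0,0,0],[230,0,0,0,0]]' 35
python3 plan.py .4854 .1646 .003 81.4
```

```text
t: 10.4
tcp_pos: [0.4853, 0.1644, 0.004]
ee_rot: [0.0, 0.757, 0.653, -0.0]
wrist_force: [-0.7, 0.9, 0.6]
opening: 0.0876
t: 11.0
tcp_pos: [0.4852, 0.1644, 0.0043]
ee_rot: [0.0, 0.757, 0.653, 0.0]
wrist_force: [-0.2, -0.5, -0.1]
opening: 0.0469
tcp [0.4852 0.1644 0.0043] yaw 81.53 q6 -2.36 F [-0.2 -0.5 -0.1] Mz [-0.009 -0.149 -0.018] -> shift [0.002 0.002 0.011] turn 0.002
```

```bash
python3 -m handwheel '[[230,0,0,0,0],[230,0,0,0,0],[230,0,0,0,0],[230,0,0,0,0],[230,0,0,0,0],[230,0,0,0,0]]'
python3 -m handwheel '[[230,0,0,-0.1,0],[230,0,0,-0.3,0],[230,0,0,-0.6,0],[230,0,0,-0.9,0],[230,0,0,-1,0],[230,0,0,-1,0]]'
python3 - <<'E'
from h import *
d=get_image("scene");crop(d,180,70,360,210,4,"pics/s7.png")
E
```

```text
t: 11.6
tcp_pos: [0.4852, 0.1645, 0.0041]
ee_rot: [-0.0, 0.757, 0.653, 0.0]
wrist_force: [0.1, 0.7, -1.0]
opening: 0.0192
t: 12.2
tcp_pos: [0.4857, 0.1649, 0.1261]
ee_rot: [0.0, 0.758, 0.653, 0.002]
wrist_force: [0.4, 0.3, -2.3]
opening: 0.0194
```

View pics/s7.png

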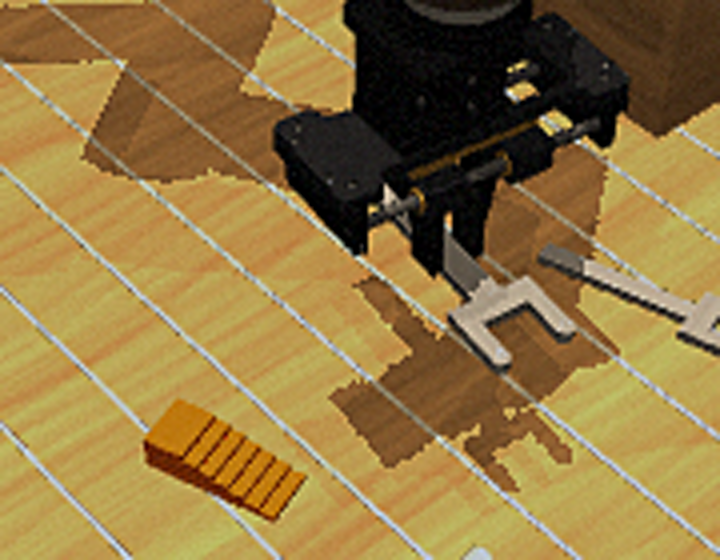

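The wrench is held level with its jaw forward at (510,330). Next I'll carry it over to the free side of the nut (-y).

```bash
python3 -m handwheel '[[230,-0.2,0.07,0,0],[230,-0.45,0.16,0,0],[230,-0.7,0.26,0,0],[230,-0.97,0.353,0,0],[230,-0.97,0.353,0,0]]'
python3 -m handwheel '[[230,-0.25,0.09,0,0],[230,-0.5,0.18,0,0],[230,-0.75,0.27,0,0],[230,-0.97,0.353,0,0],[230,-0.97,0.353,0,0]]'
python3 -m handwheel '[[230,-0.25,0.09,0,0],[230,-0.5,0.18,0,0],[230,-0.75,0.27,0,0],[230,-0.97,0.353,0,0],[230,-0.97,0.353,0,0]]'
python3 -m handwheel '[[230,0,0,0,-0.1],[230,0,0,0,-0.2],[230,0,0,0,-0.3],[230,0,0,0,-0.4],[230,0,0,0,-0.5],[230,0,0,0,-0.6],[230,0,0,0,-0.7],[230,0,0,0,-0.8],[230,0,0,0,-0.9]]'
python3 plan.py .560 -.198 .06 188.6
```

```text
t: 12.75
tcp_pos: [0.508, 0.0395, 0.1213]
ee_rot: [-0.001, 0.759, 0.651, -0.003]
wrist_force: [-0.6, 0.1, -2.7]
opening: 0.0192
t: 13.25
tcp_pos: [0.5336, -0.0805, 0.1217]
ee_rot: [-0.001, 0.759, 0.651, -0.002]
wrist_force: [0.3, 0.7, -3.0]
opening: 0.0192
t: 13.75
tcp_pos: [0.5589, -0.2013, 0.1218]
ee_rot: [-0.001, 0.758, 0.652, -0.001]
wrist_force: [-0.3, 0.4, -3.4]
opening: 0.0191
t: 14.65
tcp_pos: [0.5583, -0.198, 0.1223]
ee_rot: [-0.002, 0.376, 0.927, -0.0]
wrist_force: [-0.1, -0.1, -3.1]
opening: 0.019
tcp [ 0.5583 -0.198   0.1223] yaw 135.81 q6 -0.7 F [-0.1 -0.1 -3.1] Mz [ 0.06  -0.083  0.002] -> shift [-0.012  0.011  0.519] turn -0.88
```

```bash
python3 -m handwheel '[[230,0,0.01,0,-0.1],[230,0,0.01,0,-0.2],[230,0,0.01,0,-0.3],[230,0,0.01,0,-0.4],[230,0,0.01,0,-0.5],[230,0,0.01,0,-0.6],[230,0,0.01,0,-0.7],[230,0,0.01,0,-0.8],[230,0,0.01,0,-0.88],[230,0,0.01,0,-0.88]]'
python3 plan.py .560 -.198 .02 188.6
python3 - <<'E'
from h import *
d=get_image("wrist");w=cloud(d);cv2.imwrite("pics/wrist8.png",d["color"][:,:,::-1])
d=get_image("top");crop(d,270,180,430,300,4.8,"pics/t8.png")
E
```

```text
t: 15.65
tcp_pos: [0.5593, -0.1973, 0.1225]
ee_rot: [-0.002, -0.073, 0.997, 0.001]
wrist_force: [1.1, 0.9, -2.0]
opening: 0.0189
tcp [ 0.5593 -0.1973  0.1225] yaw -171.63 q6 0.21 F [ 1.1  0.9 -2. ] Mz [-0.002  0.017 -0.046] -> shift [-0.008 -0.008  0.854] turn -0.004
```

View pics/wrist8.png

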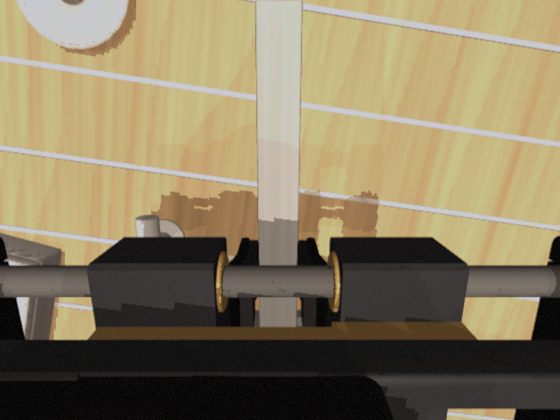

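View pics/t8.png

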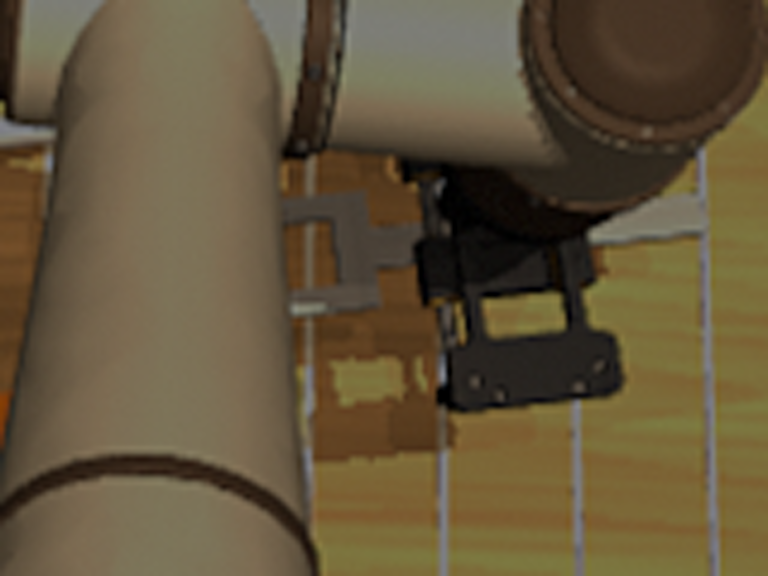

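```bash
python3 -m handwheel '[[230,-0.008,-0.008,0.25,0],[230,-0.008,-0.008,0.5,0],[230,-0.008,-0.008,0.75,0],[230,-0.008,-0.008,0.9,0],[230,-0.008,-0.008,0.96,0],[230,-0.008,-0.008,0.975,0],[230,-0.008,-0.008,0.975,0]]'
python3 plan.py .560 -.198 .0055 188.6
python3 - <<'E'
from h import *
d=get_image("scene");crop(d,180,170,310,300,4.5,"pics/s9.png")
d=get_image("wrist");cv2.imwrite("pics/wrist9.png",d["color"][:,:,::-1])
E
```

```text
t: 16.45
tcp_pos: [0.562, -0.1996, 0.0077]
ee_rot: [0.001, -0.073, 0.997, -0.0]
wrist_force: [1.0, -0.0, -1.2]
opening: 0.0189
tcp [ 0.562  -0.1996  0.0077] yaw -171.68 q6 0.21 F [ 1.  -0.  -1.2] Mz [ 0.098 -0.013  0.006] -> shift [0.014 0.016 0.019] turn -0.005
```

View pics/s9.png

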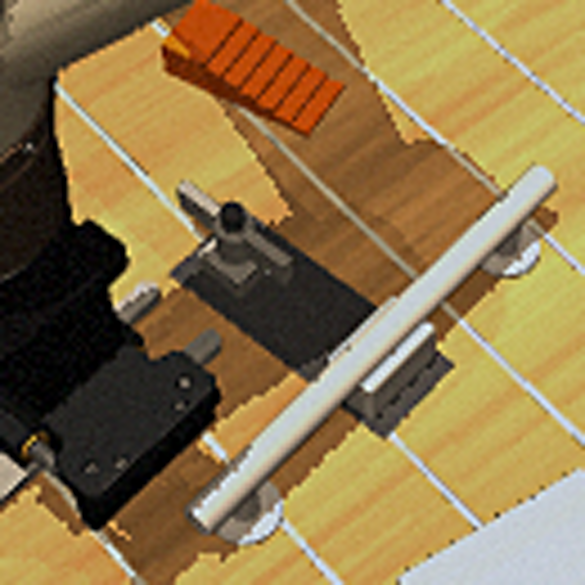

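The prongs show at crop pixels (140,300) and (205,345), pointing at the nut (232,265). Next I'll settle and measure the lateral fit against the nut.

```bash
python3 -m handwheel '[[230,0.008,0.008,0.01,0],[230,0.008,0.008,0.01,0]]'
cat > lat.py <<'E'
from h import *
import sys
N=np.array([.5405,-.0665]);a=np.radians(8.5);X=np.array([np.cos(a),np.sin(a)]);Y=np.array([-X[1],X[0]])
def lat():
    d=get_image("scene");w=cloud(d);L=np.stack([(w[...,:2]-N)@X,(w[...,:2]-N)@Y],-1)
    h=w[...,2]
    m=(h>.004)&(h<.016)&(abs(L[...,0])<.035)&(L[...,1]<-.02)&(L[...,1]>-.09)
    for nm,s in(("lo",L[...,0]<0),("hi",L[...,0]>0)):
        p=L[m&s];q=h[m&s]
        print(nm,len(p),"x range",(p[:,0].min()*1e3).round(1),(p[:,0].max()*1e3).round(1),"y max",(p[:,1].max()*1e3).round(1),"z",q.mean().round(4))
        for y0 in np.arange(-.08,-.02,.008):
            r=p[(p[:,1]>y0)&(p[:,1]<=y0+.008)]
            if len(r)>3:print("   y",round(y0*1e3),len(r),"x",(r[:,0].min()*1e3).round(1),(r[:,0].max()*1e3).round(1))
    m=(h>.034)&(h<.055)&(np.hypot(L[...,0],L[...,1])<.045);print("wing",L[m].mean(0)*1e3)
    m=(h>.012)&(h<.018)&(np.hypot(L[...,0],L[...,1])<.025);print("square",m.sum(),L[m].min(0)*1e3,L[m].max(0)*1e3)
    u=proj(d,np.array([[*(N+X*x+Y*y),.008] for x,y in((-28.5e-3,-.037),(-16.5e-3,-.037),(16.5e-3,-.037),(28.5e-3,-.037))]));return d
lat()
E
python3 lat.py;python3 plan.py .560 -.198 .0055 188.6
```

```text
t: 16.75
tcp_pos: [0.5603, -0.1988, 0.0066]
ee_rot: [0.0, -0.072, 0.997, -0.0]
wrist_force: [-0.1, -0.2, -2.0]
opening: 0.0187
lo 54 x range -30.1 -17.1 y max -39.6 z 0.0084
   y -64 17 x -30.1 -17.1
   y -56 17 x -29.9 -17.3
   y -48 18 x -28.8 -17.2
hi 42 x range 15.6 28.6 y max -40.2 z 0.0084
   y -64 5 x 16.1 28.6
   y -56 19 x 15.6 28.3
   y -48 18 x 16.5 27.8
wing [ 0.66587107 -0.18234242]
square 47 [-15.84918196 -14.49934227] [14.63800316 -0.5313776 ]
tcp [ 0.5603 -0.1988  0.0065] yaw -171.68 q6 0.21 F [-0.1 -0.3 -2.2] Mz [ 0.082 -0.092 -0.014] -> shift [0.001 0.007 0.008] turn -0.005
```

The mouth centre is at -0.6 mm laterally and so is the square, so they line up. I'll slide in about 58 mm along tool +y, slowly, checking force halfway.

```bash
python3 -m handwheel '[[230,0,0.04,0.005,0],[230,0,0.08,0.01,0],[230,0,0.12,0.01,0],[230,0,0.16,0.01,0],[230,0,0.2,0.01,0],[230,0,0.24,0.01,0],[230,0,0.28,0.01,0],[230,0,0.28,0.01,0]]'
python3 lat.py;python3 plan.py .560 -.198 .0055 188.6
python3 - <<'E'
from h import *
d=get_image("scene");crop(d,180,170,310,300,4.5,"pics/s10.png")
E
```

```text
t: 17.6
tcp_pos: [0.5552, -0.165, 0.0048]
ee_rot: [-0.0, -0.073, 0.997, 0.0]
wrist_force: [1.2, -0.6, -2.4]
opening: 0.0193
lo 11 x range -27.5 -17.5 y max -20.1 z 0.007
   y -24 8 x -27.5 -17.8
hi 1 x range 2.1 2.1 y max -27.9 z 0.006
wing [ 0.78282033 -0.19295158]
square 45 [-16.33757594 -14.64048615] [13.70765786  1.11541541]
tcp [ 0.5554 -0.1653  0.0048] yaw -171.64 q6 0.16 F [-0.3 -0.8 -2.5] Mz [ 0.019 -0.058  0.045] -> shift [ 0.001 -0.276 -0.006] turn -0.004
```

View pics/s10.png

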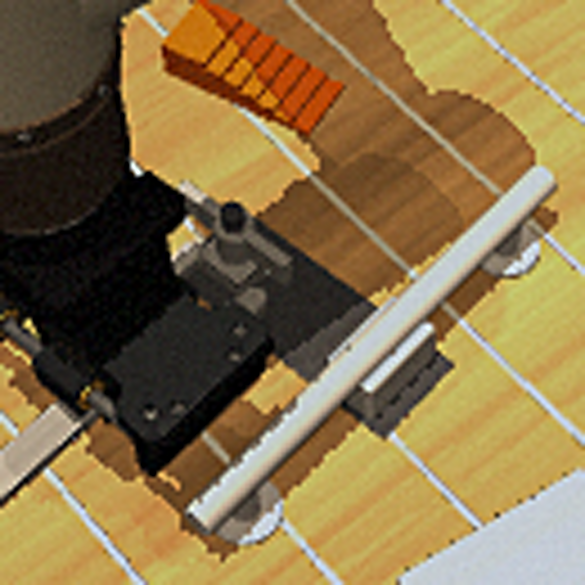

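Prongs are entering on both sides of the square (crop 190,265 and 250,300) and forces are low. Pushing the rest.

```bash
python3 -m handwheel '[[230,0,0.04,0,0],[230,0,0.08,0,0],[230,0,0.12,0,0],[230,0,0.16,0,0],[230,0,0.18,0,0],[230,0,0.2,0,0],[230,0,0.2,0,0]]'
python3 plan.py .552 -.1436 .0042 188.6
python3 - <<'E'
from h import *
d=get_image("scene");crop(d,180,170,310,300,4.5,"pics/s11.png")
E
```

```text
t: 18.4
tcp_pos: [0.5519, -0.1416, 0.0048]
ee_rot: [-0.0, -0.073, 0.997, -0.0]
wrist_force: [-0.6, 0.0, -2.5]
opening: 0.0187
tcp [ 0.5519 -0.1416  0.0048] yaw -171.65 q6 0.11 F [-0.6  0.  -2.5] Mz [ 0.042 -0.053  0.043] -> shift [ 0.001 -0.017  0.005] turn -0.004
```

View pics/s11.png

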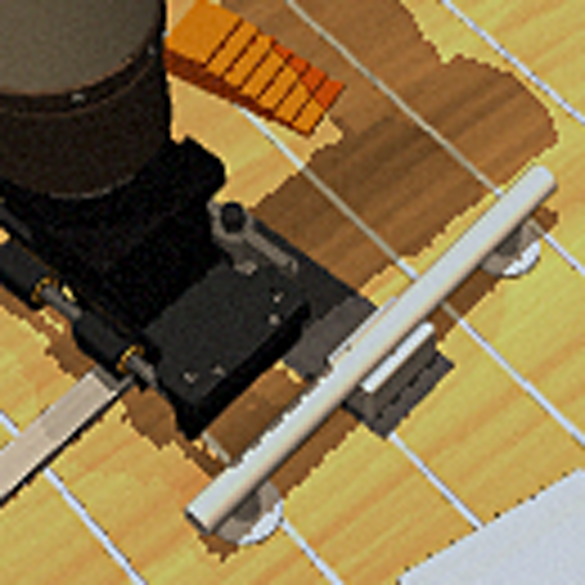

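```bash
python3 -m handwheel '[[230,0,0,0.005,0],[120,0,0,0.005,0],[0,0,0,0.005,0],[0,0,0,0.005,0],[0,0,0,0.005,0],[0,0,0,0.005,0],[0,0,0,0.005,0],[0,0,0,-0.2,0],[0,0,0,-0.5,0],[0,0,0,-0.5,0]]'
python3 -m handwheel '[[0,0,-0.2,-0.2,0],[0,0,-0.5,-0.4,0],[0,0,-0.7,-0.4,0],[0,0,-0.7,-0.4,0]]'
python3 plan.py .5627 -.215 .004 188.6
python3 - <<'E'
from h import *
d=get_image("scene");crop(d,150,150,310,300,4,"pics/s12.png")
d=get_image("wrist");cv2.imwrite("pics/wrist12.png",d["color"][:,:,::-1])
E
```

```text
t: 19.45
tcp_pos: [0.5556, -0.1422, 0.0695]
ee_rot: [0.005, -0.073, 0.997, -0.001]
wrist_force: [1.2, 0.2, 0.7]
opening: 0.0819
t: 19.85
tcp_pos: [0.5645, -0.2274, 0.1132]
ee_rot: [0.001, -0.071, 0.997, -0.0]
wrist_force: [-1.2, 0.6, -0.3]
opening: 0.0868
tcp [ 0.5645 -0.2274  0.1132] yaw -171.87 q6 0.26 F [-1.2  0.6 -0.3] Mz [ 0.118  0.025 -0.023] -> shift [0.002 0.105 0.91 ] turn -0.008
```

View pics/s12.png

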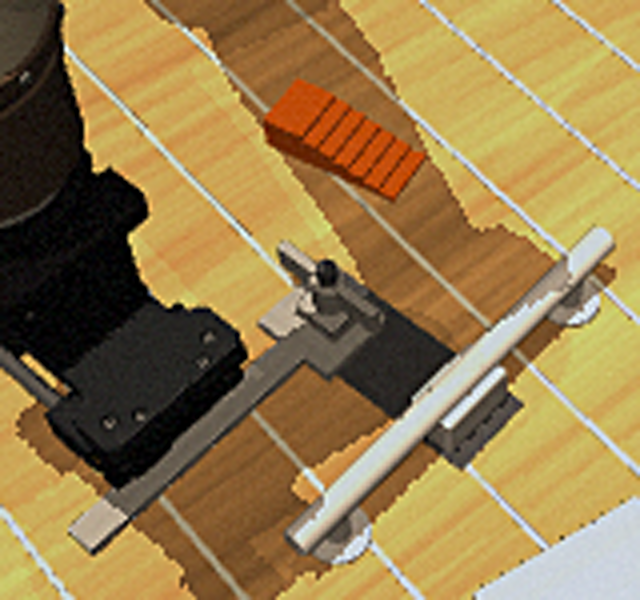

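View pics/wrist12.png

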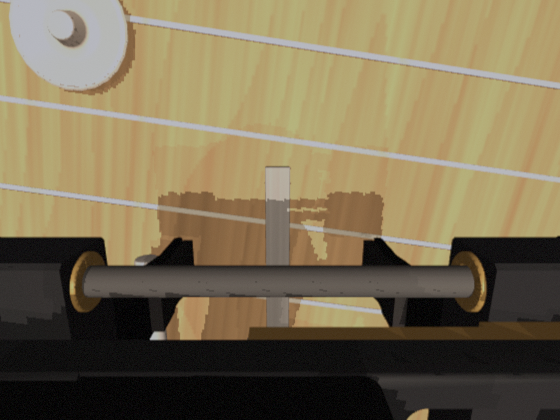

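The wrench is seated flat around the square in the scene view, with the handle centred at column 278 in the wrist view. Next I'll take the handle 150 mm out with a light grip.

```bash
python3 -m handwheel '[[0,0,0.08,0.2,0],[0,0,0.1,0.45,0],[0,0,0.1,0.7,0],[0,0,0.1,0.85,0],[0,0,0.1,0.895,0],[0,0,0.1,0.895,0]]' 12
python3 -m handwheel '[[150,0,0,0,0],[230,0,0,0,0],[230,0,0,0,0],[230,0,0,0,0],[230,0,0,0,0],[230,0,0,0,0],[230,0,0,0,0],[230,0,0,0,0],[230,0,0,0,0],[230,0,0,0,0]]'
python3 -m handwheel '[[230,0,0,0,0],[230,0,0,0,0],[230,0,0,0,0]]'
python3 plan.py .5627 -.215 .004 188.6
```

```text
t: 20.55
tcp_pos: [0.5616, -0.2123, 0.0044]
ee_rot: [-0.001, -0.073, 0.997, 0.0]
wrist_force: [-0.4, -0.4, 0.2]
opening: 0.0869
t: 21.55
tcp_pos: [0.5622, -0.2131, 0.0053]
ee_rot: [-0.0, -0.073, 0.997, 0.0]
wrist_force: [0.4, 0.3, -0.3]
opening: 0.0196
t: 21.85
tcp_pos: [0.5622, -0.2131, 0.0053]
ee_rot: [-0.0, -0.073, 0.997, 0.0]
wrist_force: [0.4, -1.0, -0.4]
opening: 0.0199
tcp [ 0.5622 -0.2131  0.0053] yaw -171.68 q6 0.24 F [ 0.4 -1.  -0.4] Mz [ 0.018 -0.066  0.018] -> shift [-0.002 -0.016  0.011] turn -0.005
```

```bash
python3 -m handwheel '[[230,0.055,0.001,0,0.042],[230,0.109,0.005,0,0.083],[230,0.163,0.011,0,0.125],[230,0.217,0.019,0,0.167],[230,0.271,0.03,0,0.208],[230,0.324,0.043,0,0.25],[230,0.324,0.043,0,0.25]]'
python3 plan.py .5627 -.215 .004 188.6
python3 - <<'E'
from h import *
d=get_image("scene");crop(d,150,150,310,300,4,"pics/s13.png")
E
```

```text
t: 22.55
tcp_pos: [0.5249, -0.2144, 0.0061]
ee_rot: [0.002, 0.058, 0.998, -0.001]
wrist_force: [3.8, -3.8, -1.6]
opening: 0.0194
tcp [ 0.5249 -0.2144  0.0061] yaw 173.39 q6 -0.02 F [ 3.8 -3.8 -1.6] Mz [-1.033 -1.006  0.126] -> shift [-0.314  0.031  0.019] turn -0.254
```

View pics/s13.png

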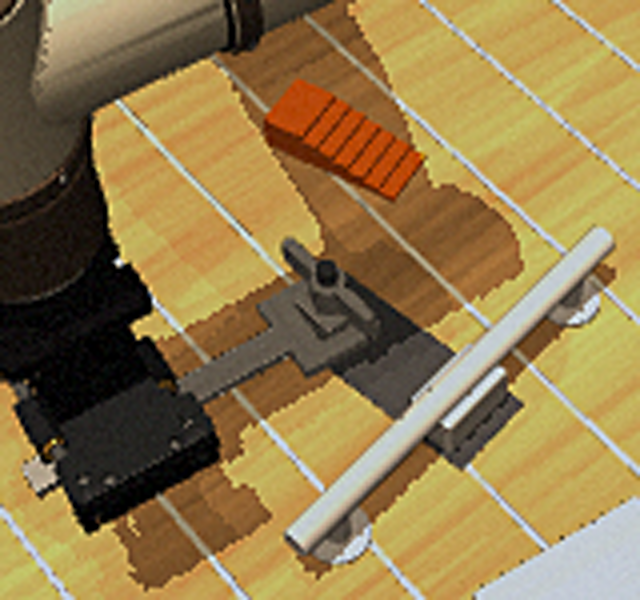

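The wrench is driving the nut (wings have turned) at about 5 N. Continuing in smaller steps.

```bash
python3 -m handwheel '[[230,0.065,0.002,0,0.05],[230,0.131,0.007,0,0.1],[230,0.196,0.015,0,0.15],[230,0.26,0.027,0,0.2],[230,0.26,0.027,0,0.2]]'
python3 plan.py .5627 -.215 .004 188.6
python3 -m handwheel '[[230,0.022,0,0,0.017],[230,0.044,0.001,0,0.033],[230,0.065,0.002,0,0.05],[230,0.065,0.002,0,0.05]]'
python3 plan.py .5627 -.215 .004 188.6
python3 - <<'E'
from fit import *
wings()
E
```

```text
t: 23.1
tcp_pos: [0.4931, -0.2075, 0.0058]
ee_rot: [0.001, 0.162, 0.987, -0.0]
wrist_force: [2.4, -5.8, -1.9]
opening: 0.0195
tcp [ 0.4931 -0.2075  0.0058] yaw 161.33 q6 -0.23 F [ 2.4 -5.8 -1.9] Mz [-1.617 -0.799  0.023] -> shift [-0.569  0.126  0.016] turn -0.454
t: 23.5
tcp_pos: [0.4865, -0.2051, 0.0058]
ee_rot: [0.001, 0.187, 0.982, -0.0]
wrist_force: [1.5, -6.4, -1.5]
opening: 0.0195
tcp [ 0.4865 -0.2051  0.0058] yaw 158.39 q6 -0.29 F [ 1.5 -6.4 -1.5] Mz [-1.881 -0.815  0.051] -> shift [-0.621  0.157  0.017] turn -0.503fit.py:35: RuntimeWarning: Mean of empty slice.
  p=w[m][:,:2];q=p-p.mean(0);U,s,V=np.linalg.svd(q,full_matrices=False);a=np.degrees(np.arctan2(V[0,1],V[0,0]))%180
  ret = um.true_divide(
Traceback (most recent call last):
  File "fit.py", line 35, in wings
    p=w[m][:,:2];q=p-p.mean(0);U,s,V=np.linalg.svd(q,full_matrices=False);a=np.degrees(np.arctan2(V[0,1],V[0,0]))%180
                                                                                                  ~^^^^^
IndexError: index 0 is out of bounds for axis 0 with size 0
```

```bash
sed -i 's/    for n in("top","scene"):\n        d=get_image(n);w=cloud(d);v/&/; s/        p=w\[m\]\[:,:2\];q=p/        if m.sum()<20: print(n,"hidden");continue\n&/' fit.py
python3 - <<'E'
from fit import *
wings()
E
python3 -m handwheel '[[230,0.022,0,0,0.017],[230,0.044,0.001,0,0.033],[230,0.044,0.001,0,0.033]]'
python3 plan.py .5627 -.215 .004 188.6
python3 - <<'E'
from fit import *
wings()
E
```

```text
top hidden
scene 67 [ 0.5417 -0.0667] wing yaw 168.1 len 0.075
t: 23.95
tcp_pos: [0.4815, -0.203, 0.0058]
ee_rot: [0.001, 0.204, 0.979, -0.0]
wrist_force: [2.6, -6.8, -1.8]
opening: 0.0194
tcp [ 0.4815 -0.203   0.0058] yaw 156.41 q6 -0.33 F [ 2.6 -6.8 -1.8] Mz [-1.96  -0.718  0.035] -> shift [-0.66   0.179  0.016] turn -0.537
top hidden
scene 61 [ 0.5405 -0.0663] wing yaw 166.3 len 0.077
```

```bash
python3 -m handwheel '[[230,0.022,0,0,0.017],[230,0.044,0.001,0,0.033],[230,0.065,0.002,0,0.05],[230,0.087,0.003,0,0.067],[230,0.109,0.005,0,0.083],[230,0.109,0.005,0,0.083]]'
python3 plan.py .5627 -.215 .004 188.6
python3 -m handwheel '[[230,0.022,0,0,0.017],[230,0.022,0,0,0.017]]'
python3 plan.py .5627 -.215 .004 188.6
python3 - <<'E'
from fit import *
wings()
E
```

```text
t: 24.65
tcp_pos: [0.4694, -0.1972, 0.0057]
ee_rot: [0.001, 0.247, 0.969, -0.0]
wrist_force: [1.4, -7.5, -1.4]
opening: 0.0196
tcp [ 0.4694 -0.1972  0.0057] yaw 151.41 q6 -0.42 F [ 1.4 -7.5 -1.4] Mz [-2.156 -0.602 -0.025] -> shift [-0.754  0.242  0.016] turn -0.62
t: 24.85
tcp_pos: [0.467, -0.1959, 0.0057]
ee_rot: [0.001, 0.256, 0.967, -0.0]
wrist_force: [2.5, -7.4, -1.1]
opening: 0.0193
tcp [ 0.467  -0.1959  0.0057] yaw 150.39 q6 -0.44 F [ 2.5 -7.4 -1.1] Mz [-2.146 -0.632  0.004] -> shift [-0.772  0.256  0.015] turn -0.637
top hidden
scene 60 [ 0.5406 -0.0665] wing yaw 159.6 len 0.076
```

```bash
python3 -m handwheel '[[230,0.022,0,0,0.017],[230,0.022,0,0,0.017]]'
python3 plan.py .5627 -.215 .004 188.6
python3 -m handwheel '[[230,0.022,0,0,0.017],[230,0.022,0,0,0.017]]'
python3 plan.py .5627 -.215 .004 188.6
```

```text
t: 25.15
tcp_pos: [0.4653, -0.1948, 0.0058]
ee_rot: [0.001, 0.264, 0.965, -0.0]
wrist_force: [2.3, -8.6, -1.3]
opening: 0.0196
tcp [ 0.4653 -0.1948  0.0058] yaw 149.4 q6 -0.46 F [ 2.3 -8.6 -1.3] Mz [-2.496 -0.717  0.074] -> shift [-0.784  0.268  0.018] turn -0.653
t: 25.35
tcp_pos: [0.4635, -0.1938, 0.006]
ee_rot: [0.002, 0.272, 0.962, -0.001]
wrist_force: [2.7, -9.7, -1.0]
opening: 0.0198
tcp [ 0.4635 -0.1938  0.006 ] yaw 148.41 q6 -0.48 F [ 2.7 -9.7 -1. ] Mz [-2.991 -0.907  0.109] -> shift [-0.797  0.283  0.02 ] turn -0.67
```

```bash
python3 -m handwheel '[[230,0.022,0,0,0.01],[230,0.044,0,0,0.017],[230,0.044,0,0,0.017]]' 25
python3 plan.py .5627 -.215 .004 188.6
python3 - <<'E'
from fit import *
wings()
E
python3 -m handwheel '[[230,0.022,0,0,0.005],[230,0.044,0,0,0.01],[230,0.044,0,0,0.01]]'
python3 plan.py .5627 -.215 .004 188.6
python3 - <<'E'
from fit import *
wings()
E
```

```text
t: 25.65
tcp_pos: [0.4603, -0.1918, 0.0065]
ee_rot: [0.003, 0.281, 0.96, -0.001]
wrist_force: [4.5, -14.3, -2.5]
opening: 0.0192
tcp [ 0.4603 -0.1918  0.0065] yaw 147.42 q6 -0.51 F [  4.5 -14.3  -2.5] Mz [-4.491 -1.195  0.018] -> shift [-0.822  0.297  0.027] turn -0.686
top hidden
scene 62 [ 0.541  -0.0668] wing yaw 158.7 len 0.075
t: 26.05
tcp_pos: [0.4577, -0.1899, 0.0071]
ee_rot: [0.005, 0.285, 0.958, -0.001]
wrist_force: [6.1, -19.9, -2.0]
opening: 0.0192
tcp [ 0.4577 -0.1899  0.0071] yaw 146.83 q6 -0.52 F [  6.1 -19.9  -2. ] Mz [-6.085 -1.754 -0.16 ] -> shift [-0.847  0.304  0.035] turn -0.696
top 24 [ 0.5685 -0.0768] wing yaw 155.9 len 0.018
scene 63 [ 0.5403 -0.0664] wing yaw 158.2 len 0.075
```

Wings hold at about 158–159° while the handle force rises to 3 times the turning force, so this is the firm stop. I'll ease off, open, lift and check.

```bash
python3 -m handwheel '[[230,-0.03,0,0,0],[230,-0.06,0,0,0],[230,-0.06,0,0,0],[120,-0.06,0,0,0],[0,-0.06,0,0,0],[0,-0.06,0,0,0],[0,-0.06,0,0,0],[0,-0.06,0,0,0],[0,-0.06,0,0,0],[0,-0.06,0,0,0]]'
python3 -m handwheel '[[0,0,0,-0.2,0],[0,0,0,-0.5,0],[0,0,0,-0.8,0],[0,0,-0.2,-1,0],[0,0,-0.5,-1,0],[0,0,-0.9,-1,0],[0,0,-0.9,-1,0]]'
python3 -m handwheel '[[0,0,-0.3,-0.2,0],[0,0,-0.6,-0.4,0],[0,0,-0.9,-0.4,0],[0,0,-0.9,-0.4,0]]'
python3 - <<'E'
from fit import *
wings()
a=np.radians(8.5-29-2+90)
fitw([.5405-.105*np.cos(a),-.0665-.105*np.sin(a),a])
d=get_image("scene");crop(d,130,120,390,330,3,"pics/s14.png")
d=get_image("top");cv2.imwrite("pics/t14.png",d["color"][:,:,::-1])
print(observe()["opening"],observe()["tcp_pos"])
E
```

```text
t: 27.15
tcp_pos: [0.4584, -0.1904, 0.0053]
ee_rot: [-0.0, 0.287, 0.958, -0.0]
wrist_force: [-0.4, -0.8, 0.3]
opening: 0.0671
t: 27.85
tcp_pos: [0.3962, -0.2832, 0.1254]
ee_rot: [-0.001, 0.289, 0.957, 0.0]
wrist_force: [0.1, -0.4, -0.4]
opening: 0.0874
t: 28.25
tcp_pos: [0.3387, -0.373, 0.1739]
ee_rot: [0.0, 0.289, 0.957, -0.0]
wrist_force: [-0.1, 0.8, -0.9]
opening: 0.0868
top 54 [ 0.5418 -0.0661] wing yaw 160.2 len 0.075
scene 59 [ 0.5411 -0.067 ] wing yaw 159.5 len 0.074
top [ 0.4906 -0.1578  1.0592] deg 60.69 1-IoU 0.241
scene [ 0.4884 -0.1575  1.0562] deg 60.52 1-IoU 0.258
0.08713402237315465 [ 0.34056814 -0.37021565  0.17303199]
```

View pics/s14.png

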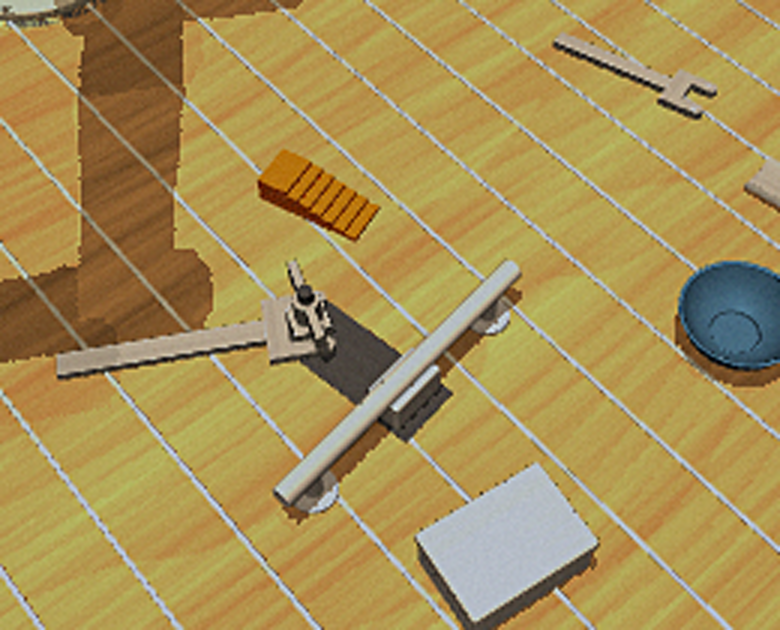

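View pics/t14.png

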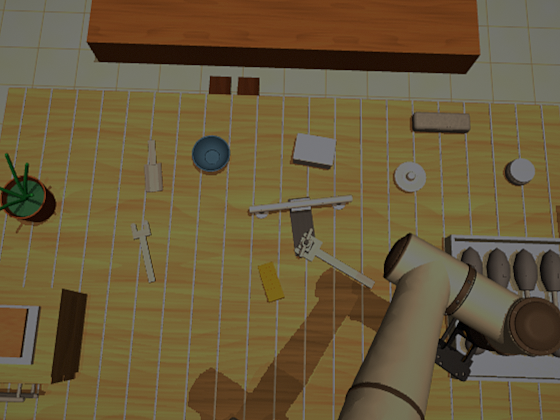

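Wings now read 159.5–160.2° (target 159.9°). The wrench lies flat on the nut, and the wedge and other objects show at their original pixels. The arm is clear.

```bash
python3 -c "
from cell import close_job
print(close_job())"
```

```text
the job is handed in; nothing more can be done
None
```

The nut is tightened to its firm stop, and I handed the job in at about 28 s with the gripper open and clear of everything. No verdict was reported.

- **Finger-tight:** I turned the nut by its wings with a 7 N grip until the moment rose at the end of its run (peak about 0.37 N m). The wings then read 8.6° against the rail's 8.5°, so it was not forced further.
- **Wrench:** I slid the wide wrench on, lying flat, from the -y side and pushed the handle round clockwise about 150 mm from the nut. The push took about 6 N, then rose to about 16 N with almost no further turn.
- **Last checks:** With the arm away, the wings read 160.2° (top camera) and 159.5° (scene camera); the stop should be at 159.9°. The wrench is still on the nut, lying flat. By eye in the pictures, the other objects had not moved.
- **Did not fully agree:** While the handle was loaded, the wings read 158–159°, about 1° past the later reading. I put this down to camera noise and flex. The wrench outline fit on the nut was poor (24–26% mismatch, against about 15% when it lay loose), so I judged the seating from the picture.

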